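# Change the baskets in the bench dryer under its folding cover

### The job

The dryer on the bench has finished a basket and the next ones, freshly rinsed, are waiting. Push the dryer's two-panel cover at its fold hinge until both panels stand fully folded together at the hinge end; lift out the dry basket (yellow grip) and stand it upright on the bench, and hang every blue-gripped basket in the dryer by its two end pins, both pins properly seated in a facing pair of hooks. Then unfold the cover until it lies flat shut, press the green start button, and leave the other things on the bench where they are.

Things in the scene. Friction and masses are not known exactly. Their poses are not given: they have to be found in the camera images.
- cover_hinge (a point): Middle of the cover's fixed hinge line, 130 above the bench at the right end of the dryer (white steel box 260 deep, 390 long, 139 high; opening 226 x 364). Its axes are the dryer's, not the cover's: x along the hinge line, away from the robot; y along the dryer's length and cover tracks, from this hinge to the left end; z up. The dryer's end wall is 15 beyond it.
- cover_fold (a point): Centre of the fold hinge between the two equal cover panels (180 from hinge to hinge, 216 wide, 8 thick). The hinge rod (13 thick, along the dryer's x) is bare over 120, with a black sleeve, in a hand slot that leaves 50 free along each panel on either side. At cover angle a it lies 180*cos(a) along y and 180*sin(a) up from cover_hinge; use position only.
- cover (a joint): Angle of the inner panel above level, rad: 0 = both panels flat, shut; 1.45 = stop, both folded together upright over the right end. The outer panel hangs on the fold, its far edge runs in the rim tracks: the fold rises as a ridge. Stiff hinge: stays where left. Sideways push on the rod to open: about 6 N at 0.45 rad, less when steeper; from flat, lift it by the rod.
- start (a joint): Green start button, 28 across, on top of the grey control pod on the dryer's front: travel pressed down, m, 0 (up) to 0.006 (fully down, 5 N); springs back.
- start_top (a point): Centre of the top face of the green start button at rest, 104 above the bench; press straight down. The dryer's front rail (139 high) is 36 behind it.
- hook1_front (a point): Where a basket pin's axis lies when it rests in the front hook (nearer the robot) of pair 1 (pairs 1 to 3 from the cover's hinge end, 86 apart). Upturned wire hook, open at the top, mouth 32 wide inside, 20 above this point, narrowing to the seat; seat 72 above the bench, 67 below the dryer's rim. The two hooks of a pair face each other, 194 apart along the dryer's x.
- hook1_rear (a point): Where a basket pin's axis lies when it rests in the rear hook (away from the robot) of pair 1 (pairs 1 to 3 from the cover's hinge end, 86 apart). Upturned wire hook, open at the top, mouth 32 wide inside, 20 above this point, narrowing to the seat; seat 72 above the bench, 67 below the dryer's rim. The two hooks of a pair face each other, 194 apart along the dryer's x.
- hook2_front (a point): Where a basket pin's axis lies when it rests in the front hook (nearer the robot) of pair 2 (pairs 1 to 3 from the cover's hinge end, 86 apart). Upturned wire hook, open at the top, mouth 32 wide inside, 20 above this point, narrowing to the seat; seat 72 above the bench, 67 below the dryer's rim. The two hooks of a pair face each other, 194 apart along the dryer's x.
- hook2_rear (a point): Where a basket pin's axis lies when it rests in the rear hook (away from the robot) of pair 2 (pairs 1 to 3 from the cover's hinge end, 86 apart). Upturned wire hook, open at the top, mouth 32 wide inside, 20 above this point, narrowing to the seat; seat 72 above the bench, 67 below the dryer's rim. The two hooks of a pair face each other, 194 apart along the dryer's x.
- hook3_front (a point): Where a basket pin's axis lies when it rests in the front hook (nearer the robot) of pair 3 (pairs 1 to 3 from the cover's hinge end, 86 apart). Upturned wire hook, open at the top, mouth 32 wide inside, 20 above this point, narrowing to the seat; seat 72 above the bench, 67 below the dryer's rim. The two hooks of a pair face each other, 194 apart along the dryer's x.
- hook3_rear (a point): Where a basket pin's axis lies when it rests in the rear hook (away from the robot) of pair 3 (pairs 1 to 3 from the cover's hinge end, 86 apart). Upturned wire hook, open at the top, mouth 32 wide inside, 20 above this point, narrowing to the seat; seat 72 above the bench, 67 below the dryer's rim. The two hooks of a pair face each other, 194 apart along the dryer's x.
- basket1_grip (a point): Centre of the blue grip sleeve (104 long, 14 wide, 16 high) on the carrying bar of basket1: a wire basket 174 x 72 x 30 with the bar along its whole length above it, holding a pair of straight forceps, about 0.3 kg. x along the bar, z up. It is 66 above the basket's underside and 32 above the axis of its two pins, so 104 above the bench when hung. One basket may be absent. A lamp hangs 500 above the bench on the left.
- basket1_pin_a (a point): Middle of the round steel hanging pin (8 thick, 20 long) on the +x end of basket1, 97 from the basket's middle, 34 above its underside; the pin's end lies 107 from the basket's middle. Either end may go to the front.
- basket1_pin_b (a point): Middle of the round steel hanging pin (8 thick, 20 long) on the -x end of basket1, 97 from the basket's middle, 34 above its underside; the pin's end lies 107 from the basket's middle. Either end may go to the front.
- basket2_grip (a point): Centre of the blue grip sleeve (104 long, 14 wide, 16 high) on the carrying bar of basket2: a wire basket 174 x 72 x 30 with the bar along its whole length above it, holding a pair of curved forceps, about 0.3 kg. x along the bar, z up. It is 66 above the basket's underside and 32 above the axis of its two pins, so 104 above the bench when hung. One basket may be absent. A lamp hangs 500 above the bench on the left.
- basket2_pin_a (a point): Middle of the round steel hanging pin (8 thick, 20 long) on the +x end of basket2, 97 from the basket's middle, 34 above its underside; the pin's end lies 107 from the basket's middle. Either end may go to the front.
- basket2_pin_b (a point): Middle of the round steel hanging pin (8 thick, 20 long) on the -x end of basket2, 97 from the basket's middle, 34 above its underside; the pin's end lies 107 from the basket's middle. Either end may go to the front.
- basket3_grip (a point): Centre of the blue grip sleeve (104 long, 14 wide, 16 high) on the carrying bar of basket3: a wire basket 174 x 72 x 30 with the bar along its whole length above it, holding three tweezers, about 0.3 kg. x along the bar, z up. It is 66 above the basket's underside and 32 above the axis of its two pins, so 104 above the bench when hung. One basket may be absent. A lamp hangs 500 above the bench on the left.
- basket3_pin_a (a point): Middle of the round steel hanging pin (8 thick, 20 long) on the +x end of basket3, 97 from the basket's middle, 34 above its underside; the pin's end lies 107 from the basket's middle. Either end may go to the front.
- basket3_pin_b (a point): Middle of the round steel hanging pin (8 thick, 20 long) on the -x end of basket3, 97 from the basket's middle, 34 above its underside; the pin's end lies 107 from the basket's middle. Either end may go to the front.
- dry1_grip (a point): Centre of the yellow grip sleeve on the bar of dry1: a basket built just like the blue ones (pins at 97 either way along x, 32 below this point), already dry, that hangs in hook pair 1 at the start. Exactly one of dry1 and dry2 is there. 104 above the bench when hung, 66 when it stands on the bench.
- dry2_grip (a point): Centre of the yellow grip sleeve on the bar of dry2: a basket built just like the blue ones (pins at 97 either way along x, 32 below this point), already dry, that hangs in hook pair 3 at the start. Exactly one of dry1 and dry2 is there. 104 above the bench when hung, 66 when it stands on the bench.
- steel_bowl: Bystander: small steel bowl, 99 across, 35 high; origin under its centre.
- masking_tape: Bystander: roll of masking tape lying flat, 101 across, 24 high; origin under its centre.

How it is judged:
By the outcome, as a careful person would: the job done as asked, in the order asked, and still so for the second after the job is handed in, with the robot touching nothing.
Of basket1, basket2, basket3 only 2 to 3 are there at a start; the rules pass over those that are not, and their reading is None.
Of dry1, dry2 only 1 to 1 are there at a start; the rules pass over those that are not, and their reading is None.
At some moment in a run one of basket1, basket2, basket3 may be knocked a few centimetres aside while the robot is not near it.
Once in a run the grip may slacken for a moment while it holds something.
It also fails if it takes over 210 s, if anything falls off the work surface, if the arm or the gripper's body presses on something with over 40 N, if the wrist force passes 120 N, or if a joint passes its speed limit or range.

### The arm

A 6-joint arm with a two-finger parallel gripper is mounted at the origin on a cart in front of the work surface, level with it; the furniture and walls round the work are solid. World frame = base frame: x ahead of the robot, y to its left, z up, the work surface at z = 0. Lengths are in mm, angles in rad, forces in N, time in s.
With the tool pointing down it reaches from about 350 to 775 mm from the base axis. Payload 7.3 kg.
Tool frame: the origin (TCP) lies between the finger pads; the fingertips stand bot.tips_ahead ahead of it and the grasp point (between the pads) lies 6 mm ahead of it (bot.tips_ahead is the distance from the TCP to the fingertips, in mm); z points along the fingers, y is the line along which they close (so a half turn about z gives the same grasp; the last joint's range is limited). The gripper opens to 92 mm and grips with 3 to 60 N. Pads are 19 mm wide; open, the fingers measure 130 mm over their backs; the gripper's body (75 mm by 190 mm) begins 47 mm behind the grasp point.
Start: joints at [1.069, 0.342, 1.524, -0, 1.275, -0.146], TCP at [182.864, 492.141, 251.741] pointing down, gripper open.
Joint ranges: [-2.53, 2.53], [-0.77, 2.02], [0.04, 2.7], [-1, 4.14], [0.28, 2.66], [-3.11, 3.11]. Speed limits (rad/s): [2.57, 2.57, 3.14, 3.14, 3.14, 3.14].

### API

Orientations are given as [roll, pitch, yaw] about the fixed x, y, z axes, in that order (R = Rz(yaw) Ry(pitch) Rx(roll)).
In Python, from plant import bot gives the robot as it stands. The module is installed in compiled form; this text tells all that it offers.
- The arm moves only by the tool step_arm, never from a script. Its argument "targets" is one flat list of numbers, 7 for each row, row after row: the opening, from 0 (shut) to 1 (fully open), then the shift along the tool's x, y, z each as a share of 100 mm, from -1 to 1, then the turn, a rotation vector about the tool's x, y, z each as a share of pi/4 rad, from -1 to 1. A call has 1 to 20 rows; each row is the pose to reach, as a shift and turn from the pose commanded when the call began, along the tool's axes at that moment; what a row does not reach only later rows make up. A row lasts 1/8 s, in which the tool goes at most 62.5 mm and 10.7 degrees, less where a joint would pass 70% of its speed; a pose out of reach is approached as far as the arm can. A call with a number of a shift or a turn outside -1 to 1 is refused whole. A call with a gripper value outside its range is refused whole. The fingers move at their own pace and stop on an object; the grip force is fixed at half the most. Time passes only in rows, so rows that repeat a pose let the fingers close. It gives the time, the measured TCP pose, the force, the opening and the grip force at its end, in the units of the state.
- bot.get_obs(): the state, without advancing time (a new reading comes with each control period).
- bot.capture(name): name is "scene" or "top" or "wrist"; returns (picture, depth): 384x512x3 uint8, blue, green, red; 384x512 float32, mm along the optical axis (not along the pixel's ray), 0 where there is no reading.
- bot.camera_info(name): a dict with "fx", "fy", "cx", "cy" (pixels), "k1" (the pictures are not rectified: a ray, as slopes to the right and down, at radius r is drawn at 1 + k1 r^2 times it, then the intrinsics apply), "camera_from_world" (4x4, takes a point from world to camera coordinates); the wrist camera has in their place "hand_eye" (4x4, takes a point from camera to tool coordinates, whose origin is the TCP and whose axes are the flange's). Camera axes: x right, y down, z forward; pixel columns grow to the right and rows downward; lengths in mm; the calibration is good to about 2 mm. A picture is of the moment at which its call begins: read the wrist's pose just before it. camera_info takes no time and is no camera call.
- bot.close_job(): hands the job in; it is judged then, once.
The state is a dict: "time": time; "joint_positions": joint angles; "dq": joint speeds; "tau": joint torques, N m; "tool_pos": TCP position; "tcp_rot": TCP orientation; "contact_force": force on the tool from outside, world axes, zero at the start; "moment": the same for the moment, N m; "grip_width": finger opening in mm; "finger_force": force on a finger pad.
Only numpy, scipy, OpenCV 4.12 (cv2) and the standard library are available. Lean on these libraries where they do the work, as an engineer would, in place of code of your own. Each camera call takes 0.05 s, during which the arm holds its last target. There are 200 camera calls.

## Working session

There is one attempt and no reset: what is moved stays moved. The work goes in short steps, Python scripts to look and compute and a tool call to move; the robot and the scene stay as the last step left them, time stands still between calls to the robot, and variables do not carry over. Pictures are saved under pics/ and viewed, at most 16 in all, crops included, and the job is handed in when it is done.

Besides the shell and the picture viewer there is one more tool, called after "Emit:" as a command line: name --argument value ..., lists and objects as JSON in quotes. step_arm: Moves the arm, as the interface text tells. Shift numbers are shares of 100 mm and turn numbers shares of pi/4 rad, none past 1 either way. Its arguments: {"type":"object","properties":{"targets":{"type":"array"}},"required":["targets"]}

```bash
mkdir -p pics
cat > h.py <<'E'
import numpy as np,cv2
from scipy.spatial.transform import Rotation as R
from plant import bot
def cam(n,o=None):
    i=bot.camera_info(n)
    if 'camera_from_world' in i: T=np.linalg.inv(np.array(i['camera_from_world']))
    else:
        o=o or bot.get_obs(); B=np.eye(4); B[:3,:3]=R.from_euler('xyz',o['tcp_rot']).as_matrix(); B[:3,3]=o['tool_pos']
        T=B@np.array(i['hand_eye'])
    return i,T
def rays(i,px):
    px=np.atleast_2d(np.asarray(px,float)); d=np.stack([(px[:,0]-i['cx'])/i['fx'],(px[:,1]-i['cy'])/i['fy']],1)
    u=d.copy()
    for _ in range(8): u=d/(1+i['k1']*(u**2).sum(1,keepdims=True))
    return np.c_[u,np.ones(len(u))]
def plane(c,px,z):
    i,T=c; r=rays(i,px)@T[:3,:3].T; o=T[:3,3]
    return o+r*((z-o[2])/r[:,2])[:,None]
def pts(c,px,depth):
    i,T=c; px=np.atleast_2d(px).astype(int); r=rays(i,px)*depth[px[:,1],px[:,0]][:,None]
    return r@T[:3,:3].T+T[:3,3]
def shot(n,f=None):
    o=bot.get_obs(); p,d=bot.capture(n)
    if f: cv2.imwrite('pics/'+f,p)
    return p,d,cam(n,o)
def blobs(p,d,c,lo,hi,amin=25):
    m=cv2.inRange(cv2.cvtColor(p,cv2.COLOR_BGR2HSV),lo,hi)
    n,l,s,ce=cv2.connectedComponentsWithStats(m); out=[]
    for k in range(1,n):
        if s[k,4]<amin: continue
        ys,xs=np.nonzero(l==k); q=pts(c,np.c_[xs,ys],d); q=q[d[ys,xs]>0]
        out.append((ce[k].round(1),s[k,4],q,np.c_[xs,ys]))
    return out
BLUE=((100,120,40),(130,255,255));YEL=((20,120,80),(35,255,255));GRN=((45,100,40),(85,255,255))
E
python3 - <<'E'
from h import *
print(bot.tips_ahead, bot.get_obs())
for n in ('scene','top'):
    p,d,c=shot(n,n+'0.png'); print(n,c[1].round(2).tolist())
    for nm,C in (('B',BLUE),('Y',YEL),('G',GRN)):
        for ce,a,q,_ in blobs(p,d,c,*C): print(nm,ce,a,np.median(q,0).round(0),q.min(0).round(0),q.max(0).round(0))
print(bot.camera_info('wrist'))
a=cv2.imread('pics/scene0.png');
E
```

```text
25.0 {'time': 0.0, 'joint_positions': array([ 1.06896902e+00,  3.42769796e-01,  1.52502504e+00, -4.30394975e-06,
        1.27536261e+00, -1.46012714e-01]), 'dq': array([-2.05523354e-05, -4.40667051e-04,  2.70783531e-03,  1.02919949e-03,
        1.46287115e-04, -2.05849485e-03]), 'tau': array([ 7.27957158e-04, -4.31243491e+01, -2.44224823e+01,  7.18063815e-02,
        5.58493752e-02, -1.53048313e-04]), 'tool_pos': array([182.69673908, 491.80042527, 251.01768569]), 'tcp_rot': array([-3.14004391e+00, -2.23597964e-04,  2.78577915e+00]), 'contact_force': array([-0.48260338,  0.0986247 , -0.53693254]), 'moment': array([ 0.01567709, -0.02464136,  0.07678967]), 'finger_force': 0.0, 'grip_width': 91.68865102154778}
scene [[0.5, -0.5, 0.7, -595.85], [-0.86, -0.27, 0.42, -651.23], [-0.02, -0.82, -0.57, 1017.43], [0.0, 0.0, 0.0, 1.0]]
B [175.1 204.4] 90 [402. 304.  71.] [350. 298.  58.] [452. 317.  78.]
B [202.6 204.1] 93 [451. 216.  71.] [404. 197.  63.] [502. 233.  81.]
B [210.7 246.1] 160 [306.  77.  29.] [240.  70.   4.] [367.  88.  83.]
B [198.5 246.6] 25 [243.  80.  73.] [235.  76.  61.] [
[... 571 characters left out ...]
90.6 189.1] 166 [536. -91. 110.] [ 487. -107.   37.] [596. -80. 119.]
Y [280.5 209.5] 30 [484. -65.  45.] [479. -76.  41.] [489. -55.  52.]
G [367.5 254. ] 73 [ 356. -309.  108.] [ 345. -325.   94.] [ 368. -297.  112.]
{'fx': 318.517695714793, 'fy': 318.517695714793, 'cx': 256.0864336993117, 'cy': 190.84156169233896, 'k1': -0.03623100132699842, 'hand_eye': array([[-2.42405422e-04, -9.64883130e-01, -2.62679436e-01,
         6.92419176e+01],
       [ 9.99999954e-01, -2.81677252e-04,  1.11848183e-04,
         1.87248934e-02],
       [-1.81911247e-04, -2.62679397e-01,  9.64883154e-01,
        -1.33678227e+02],
       [ 0.00000000e+00,  0.00000000e+00,  0.00000000e+00,
         1.00000000e+00]])}
```

View pics/scene0.png

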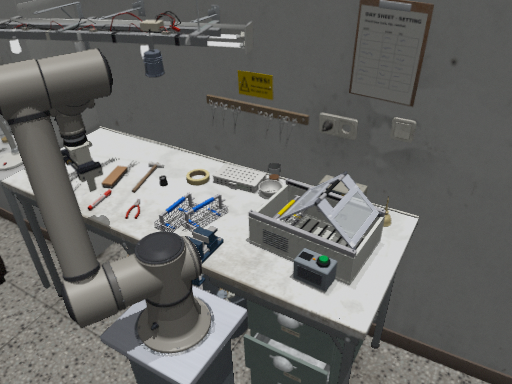

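View pics/top0.png

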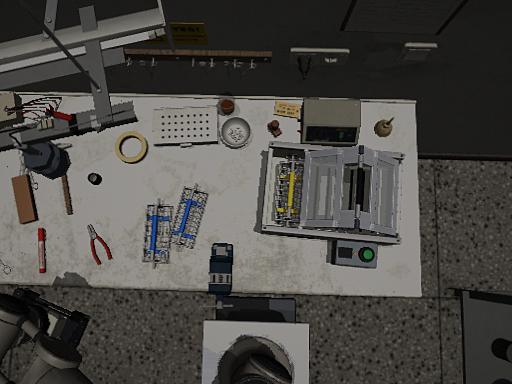

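Two blue baskets stand left of centre (top px 155,233 and 186,218). The dry yellow basket hangs at the dryer's left end, so it is dry2 in pair 3. The cover is partly raised, with its ridge near px 360,190, and the button is at 367,254. The dark blue thing at px 220,268 is some other object.

Run:
```python
from h import *
p,d,c=shot('top'); s,ds,cs=shot('scene')
for px in [(270,142),(262,232),(402,153),(398,243)]: print(px,plane(c,px,139).round(0),pts(c,px,d).round(0))
a=cv2.resize(p[130:275,250:420],None,fx=3,fy=3,interpolation=cv2.INTER_CUBIC)
b=cv2.resize(s[165:295,235:405],None,fx=3,fy=3,interpolation=cv2.INTER_CUBIC)
a=cv2.resize(p[130:275,250:420],(510,435)); out=np.zeros((435,510,3),np.uint8); cv2.imwrite('pics/a.png',a)
# grip line fits
for nm,C in (('B',BLUE),('Y',YEL)):
    for ce,A,q,px in blobs(p,d,c,*C):
        w=plane(c,px,66 if nm=='B' else 104)
        k=q[:,2]>(60 if nm=='B' else 95); w=w[:len(w)]
        if k.sum()<40: continue
        (cx,cy),(w1,h1),an=cv2.minAreaRect(q[k][:,:2].astype(np.float32)); vx,vy,_,_=cv2.fitLine(q[k][:,:2].astype(np.float32),cv2.DIST_HUBER,0,.01,.01).ravel()
        print(nm,(cx,cy),(w1,h1),'yaw',np.degrees(np.arctan2(vy,vx)),np.median(q[k],0))
# high points in dryer
ys,xs=np.mgrid[135:260,262:405]; px=np.c_[xs.ravel(),ys.ravel()]; q=pts(c,px,d); k=q[:,2]>190
print('high',k.sum(),q[k].min(0),q[k].max(0),np.median(q[k],0))
for z in range(140,300,15):
    k=(q[:,2]>z)&(q[:,2]<z+15)&(d[px[:,1],px[:,0]]>0); print(z,k.sum(),np.percentile(q[k],[5,50,95],0).round(0).tolist() if k.sum() else '')
```

```text
(270, 142) [[667. -27. 139.]] [[667. -27. 138.]]
(262, 232) [[408. -10. 139.]] [[413. -11.  68.]]
(402, 153) [[ 645. -405.  139.]] [[ 645. -406.  139.]]
(398, 243) [[ 388. -387.  139.]] [[ 388. -388.  138.]]
B (453.90228271484375, 218.20993041992188) (12.980854034423828, 107.42042541503906) yaw -13.70431 [455.17881552 217.30120538  72.43100788]
B (404.13214111328125, 308.4671325683594) (13.508923530578613, 100.84630584716797) yaw -0.90939206 [403.30860545 307.61127737  72.73531039]
Y (536.5969848632812, -89.89781951904297) (13.350314140319824, 100.45982360839844) yaw -4.3701954 [536.23919598 -88.84871649 111.07442925]
high 3298 [ 327.06029141 -335.53580344  190.01114279] [ 638.34889794   10.24932366 1381.33336659] [ 519.80740182 -243.09826336  216.39682261]
140 1328 [[404.0, -384.0, 140.0], [517.0, -146.0, 146.0], [655.0, -77.0, 154.0]]
155 860 [[430.0, -365.0, 156.0], [523.0, -161.0, 163.0], [624.0, -143.0, 169.0]]
170 927 [[430.0, -347.0, 171.0], [527.0, -178.0, 177.0], [625.0, -159.0, 184.0]]
185 961 [[429.0, -330.0, 186.0], [527.0, -194.0, 193.0], [624.0, -177.0, 199.0]]
200 879 [[428.0, -312.0, 201.0], [525.0, -210.0, 209.0], [624.0, -194.0, 214.0]]
215 729 [[424.0, -300.0, 215.0], [519.0, -229.0, 220.0], [626.0, -207.0, 229.0]]
230 459 [[423.0, -282.0, 231.0], [464.0, -245.0, 238.0], [629.0, -224.0, 244.0]]
245 510 [[427.0, -265.0, 246.0], [523.0, -253.0, 253.0], [626.0, -242.0, 257.0]]
260 1 [[529.0, -252.0, 261.0], [529.0, -252.0, 261.0], [529.0, -252.0, 261.0]]
275 0 
290 0
```

View pics/a.png

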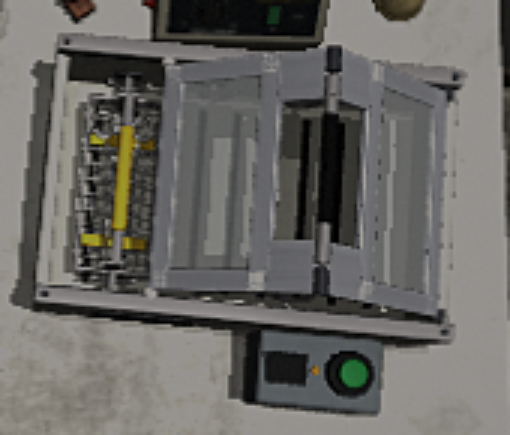

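The dryer is yawed about -3.9°, with the fold near (524,-253,252), so the cover angle is about 0.75. The pairs lie at about y = -90, -176 and -262. I'll turn the tool to line up with the dryer and go over.

Emit:
step_arm --targets '[1,-1,-0.69,0,0,0,-0.367,1,-1,-0.69,0,0,0,-0.367,1,-1,-0.69,0,0,0,-0.367,1,-1,-0.69,0,0,0,-0.367]'

```text
time: 0.7
tool_pos: [252.7, 392.8, 251.9]
tcp_rot: [3.141, -0.0, 3.072]
contact_force: [-0.9, -0.4, -0.3]
grip_width: 91.8
finger_force: 0.0
```

Emit:
step_arm --targets '[1,-1,-1,-0.3,0,0,0,1,-1,-1,-0.3,0,0,0,1,-1,-1,-0.3,0,0,0,1,-1,-1,-0.3,0,0,0]'

```text
time: 1.2
tool_pos: [346.0, 286.5, 281.9]
tcp_rot: [3.141, 0.0, 3.073]
contact_force: [-1.0, 0.5, 0.5]
grip_width: 91.9
finger_force: 0.0
```

Emit:
step_arm --targets '[1,-1,-1,-0.5,0,0,0,1,-1,-1,-0.5,0,0,0,1,-1,-1,-0.5,0,0,0,1,-1,-1,-0.5,0,0,0]'

```text
time: 1.7
tool_pos: [439.0, 180.3, 331.6]
tcp_rot: [3.141, 0.0, 3.073]
contact_force: [-0.4, 0.0, -1.1]
grip_width: 92.0
finger_force: 0.0
```

Emit:
step_arm --targets '[1,-0.5,-1,-0.2,0,0,0,1,-0.5,-1,-0.2,0,0,0,1,-0.5,-1,-0.2,0,0,0,1,-0.5,-1,-0.2,0,0,0]'

```text
time: 2.2
tool_pos: [480.9, 78.4, 351.0]
tcp_rot: [3.141, -0.002, 3.076]
contact_force: [0.1, 0.7, 0.1]
grip_width: 91.5
finger_force: 0.0
```

Emit:
step_arm --targets '[1,-0.5,-1,0,0,0,0,1,-0.5,-1,0,0,0,0,1,-0.5,-1,0,0,0,0,1,-0.5,-1,0,0,0,0]'

```text
time: 2.7
tool_pos: [524.4, -24.7, 351.3]
tcp_rot: [3.141, -0.001, 3.076]
contact_force: [-0.5, 0.4, -0.1]
grip_width: 91.6
finger_force: 0.0
```

Emit:
step_arm --targets '[1,0,-1,0,0,0,0,1,0,-1,0,0,0,0,1,0,-1,0,0,0,0,1,0,-1,0,0,0,0]'

```text
time: 3.2
tool_pos: [518.1, -124.5, 351.9]
tcp_rot: [3.141, 0.0, 3.076]
contact_force: [-0.7, 0.7, -0.6]
grip_width: 91.5
finger_force: 0.0
```

Run:
```python
from h import *
p,d,c=shot('wrist','w1.png')
for ce,a,q,_ in blobs(p,d,c,*YEL): 
    k=q[:,2]>95
    if k.sum()>50: print('Y',ce,a,cv2.minAreaRect(q[k][:,:2].astype(np.float32)),np.degrees(np.arctan(np.divide(*cv2.fitLine(q[k][:,:2].astype(np.float32),cv2.DIST_HUBER,0,.01,.01).ravel()[[1,0]]))),np.median(q[k],0))
ys,xs=np.mgrid[0:384,0:512]; px=np.c_[xs.ravel(),ys.ravel()]; q=pts(c,px,d); v=p.reshape(-1,3).max(1)
k=(d.ravel()>0)&(q[:,2]>225)&(q[:,2]<290)&(v<70)&(abs(q[:,0]-525)<70); print('rod',k.sum(),np.percentile(q[k],[5,50,95],0).round(1).tolist())
if k.sum(): print(cv2.fitLine(q[k][:,:2].astype(np.float32),cv2.DIST_HUBER,0,.01,.01).ravel())
```

```text
Y [285.1 179.6] 966 ((539.9771728515625, -89.87560272216797), (13.599853515625, 103.6340560913086), 86.85770416259766) -3.7306333 [536.95181388 -90.19239867 111.90663664]
Y [ 69.4 275.8] 120 ((488.1060791015625, -170.8169708251953), (1.6831364631652832, 10.957758903503418), 86.59619903564453) -4.281316 [ 487.69956048 -170.75439652  413.97798027]
Y [442.8 275.1] 115 ((494.2117614746094, -75.09553527832031), (2.216620445251465, 10.242928504943848), 84.65764617919922) -4.0151224 [493.74985387 -75.36957336 414.07182649]
rod 1493 [[482.3, -255.9, 248.6], [509.8, -249.4, 254.5], [548.3, -245.1, 256.7]]
[ 9.9926728e-01 -3.8273383e-02  5.1398755e+02 -2.4928880e+02]
```

View pics/w1.png

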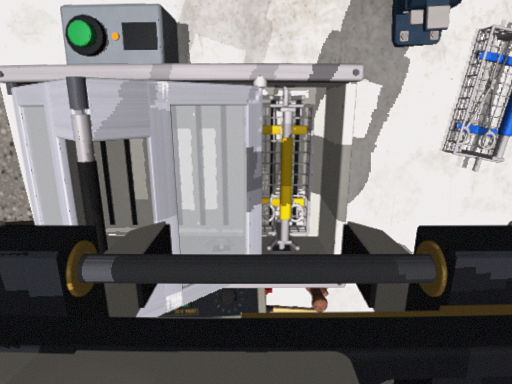

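Wrist view: the fold rod's black sleeve is at px 88,190, and the yellow grip at 285,180. The rod is near (524,-251.5,250.5). I'll straddle it.

Emit:
step_arm --targets '[0.4,-0.15,-1,0,0,0,0,0.4,-0.15,-1,0,0,0,0,0.4,-0.15,-1,0,0,0,0,0.4,-0.15,-1,0,0,0,0]'

```text
time: 3.75
tool_pos: [526.6, -225.5, 351.7]
tcp_rot: [3.141, -0.0, 3.076]
contact_force: [-0.6, 1.1, -0.2]
grip_width: 56.5
finger_force: 0.0
```

Emit:
step_arm --targets '[0.4,0,-0.26,0,0,0,0,0.4,0,-0.26,0,0,0,0,0.4,0,-0.26,0.3,0,0,0,0.4,0,-0.26,0.6,0,0,0,0.4,0,-0.26,0.8,0,0,0,0.4,0,-0.26,0.93,0,0,0,0.4,0,-0.26,0.93,0,0,0]'

```text
time: 4.62
tool_pos: [524.6, -252.1, 258.3]
tcp_rot: [3.141, -0.001, 3.075]
contact_force: [-0.4, 0.5, 0.5]
grip_width: 36.6
finger_force: 0.0
```

Emit:
step_arm --targets '[0.4,0,-0.12,-0.02,0,0,0,0.4,0,-0.24,-0.13,0,0,0,0.4,0,-0.36,-0.22,0,0,0,0.4,0,-0.46,-0.29,0,0,0,0.4,0,-0.56,-0.36,0,0,0,0.4,0,-0.66,-0.41,0,0,0,0.4,0,-0.76,-0.45,0,0,0,0.4,0,-0.86,-0.49,0,0,0,0.4,0,-0.93,-0.51,0,0,0,0.4,0,-1,-0.54,0,0,0,0.4,0,-1,-0.54,0,0,0]'

```text
time: 6.0
tool_pos: [517.6, -354.0, 312.4]
tcp_rot: [-3.141, -0.0, 3.073]
contact_force: [-0.2, 0.2, -0.1]
grip_width: 37.1
finger_force: 0.0
```

Emit:
step_arm --targets '[0.4,0,-0.06,-0.01,0,0,0,0.4,0,-0.12,-0.03,0,0,0,0.4,0,-0.16,-0.04,0,0,0,0.4,0,-0.2,-0.05,0,0,0,0.4,0,-0.2,-0.05,0,0,0]'

```text
time: 6.62
tool_pos: [516.4, -373.5, 317.8]
tcp_rot: [-3.141, 0.0, 3.074]
contact_force: [0.2, -0.3, 0.2]
grip_width: 36.9
finger_force: 0.0
```

Emit:
step_arm --targets '[0.4,0,-0.03,0,0,0,0,0.4,0,-0.05,0,0,0,0,0.4,0,-0.05,0,0,0,0]'

```text
time: 7.0
tool_pos: [516.2, -378.2, 317.8]
tcp_rot: [-3.141, 0.0, 3.074]
contact_force: [-0.2, 1.0, 0.7]
grip_width: 36.7
finger_force: 0.4
```

Run:
```python
from h import *
p,d,c=shot('scene'); 
cv2.imwrite('pics/s2.png',cv2.resize(p[110:300,220:420],(600,570),interpolation=cv2.INTER_CUBIC)); print(bot.get_obs()['contact_force'])
```

```text
[-0.29845008  0.22146837 -0.62333368]
```

View pics/s2.png

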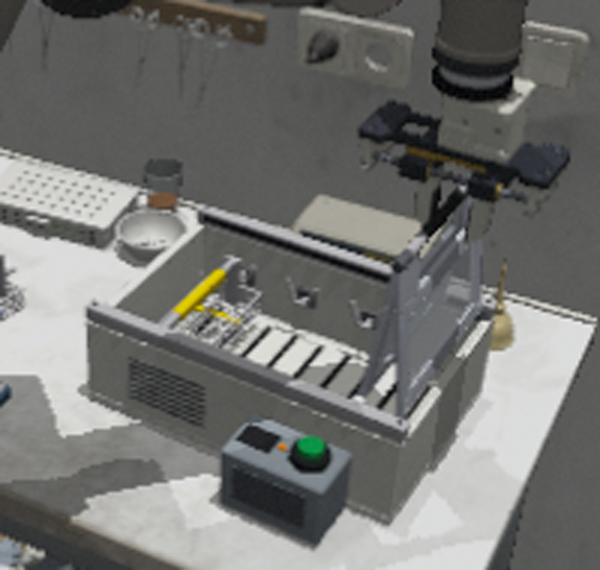

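The cover stands nearly upright and the fingers straddle its ridge. I'll push in small steps until the stop shows up in the force.

Emit:
step_arm --targets '[0.4,0,-0.02,0,0,0,0,0.4,0,-0.04,0,0,0,0,0.4,0,-0.04,0,0,0,0]'

```text
time: 7.42
tool_pos: [516.1, -379.6, 317.7]
tcp_rot: [3.137, -0.001, 3.076]
contact_force: [0.4, 10.0, 2.3]
grip_width: 36.7
finger_force: 4.9
```

Emit:
step_arm --targets '[0.4,0,-0.02,0,0,0,0,0.4,0,-0.03,0,0,0,0,0.4,0,-0.03,0,0,0,0]'

```text
time: 7.8
tool_pos: [516.2, -379.9, 317.5]
tcp_rot: [3.132, -0.002, 3.078]
contact_force: [-0.1, 19.1, 4.9]
grip_width: 36.7
finger_force: 9.5
```

Emit:
step_arm --targets '[0.4,0,0.17,0,0,0,0,0.4,0,0.17,0,0,0,0,0.4,0,0.17,-0.3,0,0,0,0.4,0,0.17,-0.6,0,0,0,0.4,0,0.17,-0.6,0,0,0]'

```text
time: 8.43
tool_pos: [517.1, -369.2, 380.3]
tcp_rot: [-3.137, 0.004, 3.073]
contact_force: [0.6, 1.0, -0.5]
grip_width: 37.1
finger_force: 0.0
```

Emit:
step_arm --targets '[0.7,0,1,0,0,0,0,0.7,0,1,0,0,0,0,0.7,0,1,0,0,0,0]'

```text
time: 8.8
tool_pos: [523.6, -266.2, 377.2]
tcp_rot: [3.141, -0.0, 3.077]
contact_force: [0.2, -0.2, 0.3]
grip_width: 61.5
finger_force: 0.0
```

Emit:
step_arm --targets '[0.7,0,1,0.5,0,0,0,0.7,0,1,0.5,0,0,0,0.7,0,1,0.5,0,0,0]'

```text
time: 9.18
tool_pos: [529.7, -166.8, 325.3]
tcp_rot: [3.14, -0.004, 3.077]
contact_force: [-0.1, -0.5, 0.5]
grip_width: 64.3
finger_force: 0.0
```

Emit:
step_arm --targets '[0.7,0,0.79,0.7,0,0,0,0.7,0,0.79,0.7,0,0,0,0.7,0,0.79,0.7,0,0,0,0.7,0,0.79,0.7,0,0,0]'

```text
time: 9.68
tool_pos: [536.4, -91.5, 258.4]
tcp_rot: [-3.14, 0.002, 3.073]
contact_force: [-0.2, -0.2, -0.5]
grip_width: 64.2
finger_force: 0.0
```

Run:
```python
from h import *
p,d,c=shot('wrist','w3.png'); o=bot.get_obs(); print(o['tool_pos'],o['tcp_rot'])
for ce,a,q,_ in blobs(p,d,c,*YEL): 
    k=(q[:,2]>95)&(q[:,2]<130)
    if k.sum()>50: print('Y',ce,a,cv2.minAreaRect(q[k][:,:2].astype(np.float32)),np.degrees(np.arctan(np.divide(*cv2.fitLine(q[k][:,:2].astype(np.float32),cv2.DIST_HUBER,0,.01,.01).ravel()[[1,0]]))),np.median(q[k],0))
p,d,c=shot('top')
for ce,a,q,_ in blobs(p,d,c,*BLUE): 
    print('B',ce,a,np.median(q,0))
```

```text
[536.48050733 -91.61030453 258.75533447] [-3.14035330e+00  2.27479588e-03  3.07251445e+00]
Y [258.6 183.6] 1691 ((539.74609375, -89.45170593261719), (13.209526062011719, 103.02470397949219), 85.88806915283203) -3.793786 [535.25277496 -89.59929125 111.98562089]
B [185.4 218.7] 241 [444.6116428  218.04551242  68.97547815]
B [153.7 232.6] 203 [403.69691407 308.92222357  71.18529617]
B [165.  218.4] 27 [451.37968678 290.22804003   8.42605491]
```

View pics/w3.png

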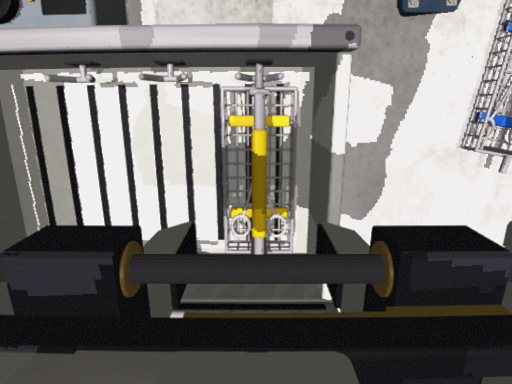

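The yellow grip is at px 259,184, nearly centred. The hook fronts are at 85, 170 and 260 on row 75. Descending to grasp.

Emit:
step_arm --targets '[0.5,-0.02,0.02,0,0,0,0,0.5,-0.02,0.02,0.5,0,0,0,0.5,-0.02,0.02,1,0,0,0,0.5,-0.02,0.02,1,0,0,0]'

```text
time: 10.28
tool_pos: [535.9, -87.6, 155.1]
tcp_rot: [3.14, -0.007, 3.073]
contact_force: [0.5, 0.0, -0.0]
grip_width: 45.8
finger_force: 0.0
```

Emit:
step_arm --targets '[0.5,0,0,0.25,0,0,0,0.5,0,0,0.46,0,0,0,0.5,0,0,0.46,0,0,0,0,0,0,0.46,0,0,0,0,0,0,0.46,0,0,0,0,0,0,0.46,0,0,0,0,0,0,0.46,0,0,0,0,0,0,0.46,0,0,0]'

```text
time: 11.28
tool_pos: [538.0, -87.7, 112.1]
tcp_rot: [-3.142, 0.001, 3.074]
contact_force: [-0.6, 0.8, 3.8]
grip_width: 14.1
finger_force: 30.0
```

Emit:
step_arm --targets '[0,0,0,-0.2,0,0,0,0,0,0,-0.4,0,0,0,0,0,0,-0.6,0,0,0,0,0,0,-0.8,0,0,0,0,0,0,-1,0,0,0,0,0,0,-1,0,0,0]'

```text
time: 12.02
tool_pos: [538.3, -87.9, 212.5]
tcp_rot: [-3.141, 0.002, 3.074]
contact_force: [0.1, -0.7, -2.5]
grip_width: 13.9
finger_force: 30.0
```

Emit:
step_arm --targets '[0,0,0,-0.2,0,0,0,0,0,0,-0.35,0,0,0,0,0,0,-0.35,0,0,0]'

```text
time: 12.4
tool_pos: [538.2, -87.8, 247.1]
tcp_rot: [-3.141, 0.001, 3.074]
contact_force: [-0.6, -0.1, -2.1]
grip_width: 13.3
finger_force: 30.0
```

Emit:
step_arm --targets '[0,0.1,0.3,0,0,0,0,0,0.15,0.6,0,0,0,0,0,0.23,0.9,0,0,0,0,0,0.23,1,0,0,0,0,0,0.23,1,0,0,0,0]'

```text
time: 13.02
tool_pos: [521.7, 13.8, 246.2]
tcp_rot: [-3.141, -0.001, 3.075]
contact_force: [0.5, 0.3, -2.5]
grip_width: 13.8
finger_force: 30.0
```

Emit:
step_arm --targets '[0,0,0.3,0,0,0,0,0,0,0.6,0.2,0,0,0,0,0,0.85,0.4,0,0,0,0,0,0.85,0.6,0,0,0,0,0,0.85,0.8,0,0,0,0,0,0.85,1,0,0,0,0,0,0.85,1,0,0,0]'

```text
time: 13.9
tool_pos: [526.8, 97.3, 145.1]
tcp_rot: [-3.141, -0.003, 3.073]
contact_force: [-0.6, -0.4, -1.5]
grip_width: 13.8
finger_force: 30.0
```

Emit:
step_arm --targets '[0,0,0,0.2,0,0,0,0,0,0,0.4,0,0,0,0,0,0,0.55,0,0,0,0,0,0,0.6,0,0,0,0,0,0,0.6,0,0,0]'

```text
time: 14.52
tool_pos: [527.6, 98.3, 86.9]
tcp_rot: [3.142, 0.0, 3.074]
contact_force: [0.3, 0.1, -2.9]
grip_width: 14.1
finger_force: 30.0
```

Emit:
step_arm --targets '[0,0,0,0.05,0,0,0,0,0,0,0.1,0,0,0,0,0,0,0.12,0,0,0,0,0,0,0.12,0,0,0]'

```text
time: 15.02
tool_pos: [527.3, 98.4, 74.9]
tcp_rot: [3.142, 0.0, 3.074]
contact_force: [-1.1, -0.6, -1.0]
grip_width: 13.5
finger_force: 30.0
```

Emit:
step_arm --targets '[0,0,0,0.015,0,0,0,0,0,0,0.015,0,0,0,0.4,0,0,0.015,0,0,0,0.4,0,0,0.015,0,0,0,0.4,0,0,0.015,0,0,0,0.4,0,0,-0.3,0,0,0,0.4,0,0,-0.6,0,0,0,0.4,0,0,-1,0,0,0,0.4,0,0,-1,0,0,0]'

```text
time: 16.15
tool_pos: [529.1, 98.6, 177.6]
tcp_rot: [3.141, 0.006, 3.074]
contact_force: [0.8, 0.4, -0.0]
grip_width: 36.9
finger_force: 0.0
```

Emit:
step_arm --targets '[0.5,0.5,1,-0.8,0,0,0,0.5,0.5,1,-0.8,0,0,0,0.5,0.5,1,-0.8,0,0,0,0.5,0.5,1,-0.8,0,0,0]'

```text
time: 16.65
tool_pos: [483.9, 201.8, 254.0]
tcp_rot: [-3.141, -0.001, 3.076]
contact_force: [0.0, 0.5, 0.3]
grip_width: 46.1
finger_force: 0.0
```

```bash
cat >> h.py <<'E'
def grips(p,d,c,C,z0=60,z1=85):
    m=cv2.inRange(cv2.cvtColor(p,cv2.COLOR_BGR2HSV),*C); ys,xs=np.nonzero(m); px=np.c_[xs,ys]; q=pts(c,px,d)
    k=(q[:,2]>z0)&(q[:,2]<z1)&(d[ys,xs]>0); mm=np.zeros_like(m); mm[ys[k],xs[k]]=255
    mm=cv2.morphologyEx(mm,cv2.MORPH_CLOSE,np.ones((3,3))); n,l,s,ce=cv2.connectedComponentsWithStats(mm)
    for j in range(1,n):
        if s[j,4]<60: continue
        w=q[k][l[ys[k],xs[k]]==j].astype(np.float32); f=cv2.fitLine(w[:,:2],cv2.DIST_HUBER,0,.01,.01).ravel(); v=f[:2]*np.sign(f[0]); t=w[:,:2]@v; n_=np.array([-v[1],v[0]])
        print(ce[j].round(0),len(w),'centre',(v*(t.max()+t.min())/2+n_*np.median(w[:,:2]@n_)).round(1),'len',t.max()-t.min(),'yaw',np.arctan2(v[1],v[0]).round(3),'z',np.median(w[:,2]).round(0))
E
python3 - <<'E'
from h import *
p,d,c=shot('wrist','w4.png'); o=bot.get_obs(); print(o['tool_pos'],o['tcp_rot'])
grips(p,d,c,BLUE); grips(p,d,c,YEL)
p,d,c=shot('top','t4.png'); grips(p,d,c,BLUE); grips(p,d,c,YEL)
E
```

```text
[483.9320232  201.00789696 253.31993149] [-3.14054434e+00 -1.80989950e-03  3.07444014e+00]
[146.  16.] 1076 centre [328.9 110.5] len 63.272644 yaw -1.569 z 68.0
[363.  84.] 1763 centre [405.3 307.5] len 101.95212 yaw -0.018 z 74.0
[272. 146.] 1372 centre [457.7 218.3] len 101.242584 yaw -0.234 z 74.0
[160. 200.] 665 centre [504.8 100.8] len 54.131927 yaw -0.044 z 74.0
[154. 225.] 86 centre [422.8 308. ] len 62.559357 yaw -0.028 z 73.0
[227. 193.] 158 centre [527.6  97.1] len 100.83234 yaw -0.067 z 73.0
```

View pics/w4.png

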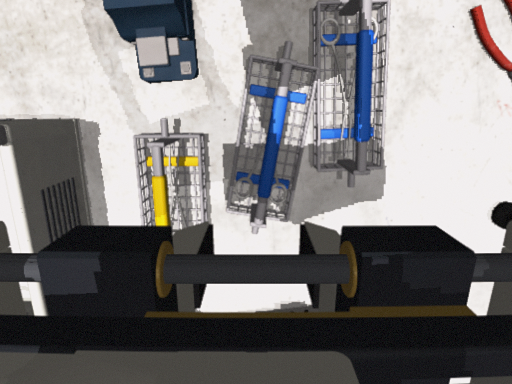

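Dry basket (px 160,190) stands upright. The blue ones are at (458,218, yaw -0.234), px 272,146, and (405,307.5, yaw -0.018), px 363,84. Grasping the nearer one.

Emit:
step_arm --targets '[0.5,0.27,0.15,0.2,0,0,0.211,0.5,0.27,0.15,0.5,0,0,0.211,0.5,0.27,0.15,1,0,0,0.211,0.5,0.27,0.15,1,0,0,0.211,0.5,0.27,0.15,1,0,0,0.211]'

```text
time: 17.38
tool_pos: [459.2, 217.8, 155.4]
tcp_rot: [3.141, 0.0, 2.907]
contact_force: [1.0, -0.2, 0.0]
grip_width: 46.1
finger_force: 0.0
```

Emit:
step_arm --targets '[0.5,0,0,0.3,0,0,0,0.5,0,0,0.55,0,0,0,0.5,0,0,0.78,0,0,0,0.5,0,0,0.78,0,0,0,0,0,0,0.78,0,0,0,0,0,0,0.78,0,0,0,0,0,0,0.78,0,0,0,0,0,0,0.78,0,0,0,0,0,0,0.78,0,0,0]'

```text
time: 18.5
tool_pos: [458.5, 218.5, 77.2]
tcp_rot: [3.141, 0.001, 2.908]
contact_force: [-0.6, -0.2, 4.0]
grip_width: 13.8
finger_force: 30.0
```

Emit:
step_arm --targets '[0,0,0,-0.2,0,0,0,0,0,0,-0.4,0,0,0,0,0,0,-0.6,0,0,0,0,0,0,-0.8,0,0,0,0,0,0,-1,0,0,0,0,0,0,-1,0,0,0]'

```text
time: 19.25
tool_pos: [458.7, 218.5, 177.4]
tcp_rot: [3.141, 0.002, 2.908]
contact_force: [0.2, -0.3, -3.2]
grip_width: 13.8
finger_force: 30.0
```

Emit:
step_arm --targets '[0,0,0,-0.3,0,0,0,0,-0.1,-0.2,-0.6,0,0,-0.1,0,-0.3,-0.5,-0.88,0,0,-0.211,0,-0.5,-0.8,-0.88,0,0,-0.211,0,-0.5,-1,-0.88,0,0,-0.211,0,-0.5,-1,-0.88,0,0,-0.211]'

```text
time: 20.0
tool_pos: [483.2, 108.4, 263.3]
tcp_rot: [-3.141, -0.003, 3.072]
contact_force: [0.2, 0.5, -3.5]
grip_width: 13.5
finger_force: 30.0
```

Emit:
step_arm --targets '[0,-0.2,-0.3,0,0,0,0,0,-0.4,-0.6,0,0,0,0,0,-0.67,-0.9,0,0,0,0,0,-0.67,-1,0,0,0,0,0,-0.67,-1,0,0,0,0]'

```text
time: 20.62
tool_pos: [543.4, 5.6, 263.7]
tcp_rot: [3.141, -0.002, 3.074]
contact_force: [-0.3, 0.4, -3.6]
grip_width: 13.5
finger_force: 30.0
```

Emit:
step_arm --targets '[0,0,-0.3,0,0,0,0,0,0,-0.6,0,0,0,0,0,0,-0.85,0,0,0,0,0,0,-0.94,0,0,0,0,0,0,-0.94,0,0,0,0,0,0,-0.94,0,0,0,0]'

```text
time: 21.38
tool_pos: [537.5, -87.3, 264.7]
tcp_rot: [3.141, -0.0, 3.075]
contact_force: [-0.1, 0.3, -1.6]
grip_width: 13.8
finger_force: 30.0
```

Run:
```python
from h import *
o=bot.get_obs(); print(o['tool_pos'],o['tcp_rot'])
p,d,c=shot('wrist','w5.png'); grips(p,d,c,BLUE,220,280)
```

```text
[537.534739   -87.34479637 264.70504188] [ 3.14095001e+00 -5.35253633e-05  3.07509934e+00]
[256. 199.] 3207 centre [511.2 -85.9] len 51.353027 yaw -0.065 z 262.0
[256. 297.] 749 centre [560.4 -89.6] len 19.909424 yaw -0.454 z 262.0
```

View pics/w5.png

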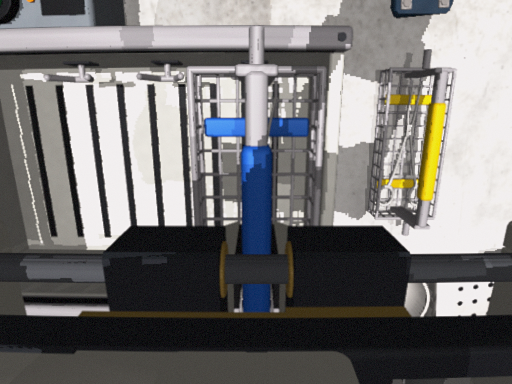

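Sleeve front end projects to a basket centre at x 537.5, aligned with the old dry seat (dry basket on the right at px 432,150 is still standing). Lowering into pair 3.

Emit:
step_arm --targets '[0,0,0,0.2,0,0,0,0,0,0,0.4,0,0,0,0,0,0,0.6,0,0,0,0,0,0,0.8,0,0,0,0,0,0,1,0,0,0,0,0,0,1,0,0,0]'

```text
time: 22.18
tool_pos: [536.7, -87.6, 163.4]
tcp_rot: [3.141, -0.003, 3.075]
contact_force: [0.1, 0.1, -2.4]
grip_width: 13.8
finger_force: 30.0
```

Emit:
step_arm --targets '[0,0,0,0.15,0,0,0,0,0,0,0.3,0,0,0,0,0,0,0.4,0,0,0,0,0,0,0.47,0,0,0,0,0,0,0.47,0,0,0]'

```text
time: 22.8
tool_pos: [537.3, -88.5, 117.2]
tcp_rot: [3.141, -0.001, 3.074]
contact_force: [0.1, -0.2, -2.8]
grip_width: 13.6
finger_force: 30.0
```

Emit:
step_arm --targets '[0,0,0,0.015,0,0,0,0,0,0,0.03,0,0,0,0,0,0,0.03,0,0,0]'

```text
time: 23.18
tool_pos: [537.8, -88.7, 115.1]
tcp_rot: [-3.141, 0.001, 3.074]
contact_force: [0.2, 0.1, -1.7]
grip_width: 14.1
finger_force: 30.0
```

Emit:
step_arm --targets '[0,0,0,0.02,0,0,0,0,0,0,0.02,0,0,0,0.4,0,0,0.02,0,0,0,0.4,0,0,0.02,0,0,0,0.4,0,0,0.02,0,0,0,0.4,0,0,-0.3,0,0,0,0.4,0,0,-0.6,0,0,0,0.4,0,0,-1,0,0,0,0.4,0,0,-1,0,0,0]'

```text
time: 24.3
tool_pos: [539.1, -89.0, 217.7]
tcp_rot: [-3.14, 0.006, 3.074]
contact_force: [-0.2, -0.9, -1.5]
grip_width: 37.0
finger_force: 0.0
```

Emit:
step_arm --targets '[0.5,0,0,-0.5,0,0,0,0.5,0,0,-0.5,0,0,0,0.5,0,0,-0.5,0,0,0]'

```text
time: 24.68
tool_pos: [537.1, -88.4, 263.5]
tcp_rot: [3.141, -0.002, 3.074]
contact_force: [-0.6, 0.2, -0.8]
grip_width: 45.9
finger_force: 0.0
```

Run:
```python
from h import *
o=bot.get_obs(); print(o['tool_pos'],o['tcp_rot'])
p,d,c=shot('wrist','w6.png'); grips(p,d,c,BLUE,90,125)
p,d,c=shot('top','t6.png'); grips(p,d,c,BLUE,60,120);grips(p,d,c,YEL)
```

```text
[537.07185607 -88.42320418 263.46733792] [ 3.14107158e+00 -1.72252087e-03  3.07403798e+00]
[256. 179.] 1511 centre [537.  -88.8] len 102.00418 yaw -0.07 z 112.0
[290. 197.] 80 centre [513.1 -87.6] len 53.332 yaw -0.075 z 111.0
[154. 233.] 152 centre [399.9 307.6] len 108.73947 yaw -0.004 z 72.0
[227. 193.] 158 centre [527.4  97.2] len 100.802124 yaw -0.068 z 73.0
```

View pics/w6.png

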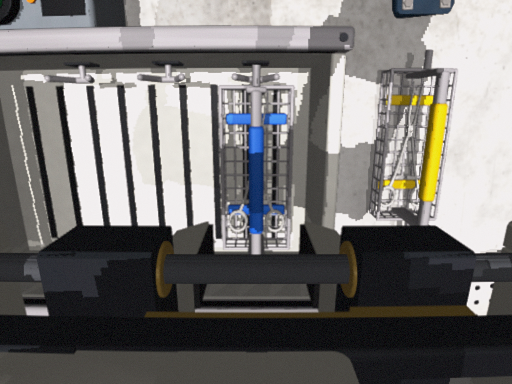

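Basket seated in pair 3: grip at (537,-88.8), z 112, the same as the dry one was (px 256,180). On to the second one.

Emit:
step_arm --targets '[0.5,0.5,1,0,0,0,0,0.5,0.5,1,0,0,0,0,0.5,0.5,1,0,0,0,0,0.5,0.5,1,0,0,0,0]'

```text
time: 25.28
tool_pos: [494.5, 14.2, 264.1]
tcp_rot: [-3.141, -0.001, 3.074]
contact_force: [-0.8, 0.3, 0.4]
grip_width: 46.1
finger_force: 0.0
```

Emit:
step_arm --targets '[0.5,0.6,1,0,0,0,0,0.5,0.6,1,0,0,0,0,0.5,0.6,1,0,0,0,0,0.5,0.6,1,0,0,0,0]'

```text
time: 25.78
tool_pos: [442.1, 117.5, 264.5]
tcp_rot: [-3.141, 0.0, 3.073]
contact_force: [0.3, 0.3, 0.0]
grip_width: 45.9
finger_force: 0.0
```

Emit:
step_arm --targets '[0.5,0.3,1,0,0,0,0,0.5,0.3,1,0,0,0,0,0.5,0.3,1,0,0,0,0,0.5,0.3,1,0,0,0,0]'

```text
time: 26.28
tool_pos: [419.0, 218.9, 264.4]
tcp_rot: [-3.141, -0.0, 3.073]
contact_force: [0.1, 0.4, 0.4]
grip_width: 45.7
finger_force: 0.0
```

Emit:
step_arm --targets '[0.5,0,0.86,0,0,0,-0.066,0.5,0,0.86,0,0,0,-0.066,0.5,0,0.86,0,0,0,-0.066,0.5,0,0.86,0,0,0,-0.066]'

```text
time: 26.78
tool_pos: [424.5, 304.3, 264.5]
tcp_rot: [-3.141, -0.0, 3.124]
contact_force: [0.3, -0.7, -0.3]
grip_width: 45.9
finger_force: 0.0
```

Run:
```python
from h import *
o=bot.get_obs(); print(o['tool_pos'],o['tcp_rot'])
p,d,c=shot('wrist','w7.png'); grips(p,d,c,BLUE)
```

```text
[424.49617091 304.31254954 264.53360204] [-3.14074094e+00 -2.95590091e-04  3.12410733e+00]
[61. 83.] 620 centre [329.6 110.7] len 62.614044 yaw 1.553 z 66.0
[262. 152.] 1229 centre [405.7 310.1] len 101.6759 yaw -0.015 z 74.0
```

Emit:
step_arm --targets '[0.5,0.19,0.05,0.2,0,0,0,0.5,0.19,0.05,0.5,0,0,0,0.5,0.19,0.05,1,0,0,0,0.5,0.19,0.05,1,0,0,0]'

```text
time: 27.32
tool_pos: [403.4, 309.2, 162.4]
tcp_rot: [-3.138, -0.006, 3.124]
contact_force: [-0.9, -0.6, 0.8]
grip_width: 45.6
finger_force: 0.0
```

Emit:
step_arm --targets '[0.5,0,0,0.3,0,0,0,0.5,0,0,0.6,0,0,0,0.5,0,0,0.87,0,0,0,0.5,0,0,0.87,0,0,0,0,0,0,0.87,0,0,0,0,0,0,0.87,0,0,0,0,0,0,0.87,0,0,0,0,0,0,0.87,0,0,0,0,0,0,0.87,0,0,0]'

```text
time: 28.45
tool_pos: [405.2, 311.3, 78.2]
tcp_rot: [3.141, 0.001, 3.126]
contact_force: [-0.5, -2.0, 5.3]
grip_width: 13.7
finger_force: 30.0
```

Emit:
step_arm --targets '[0,0,0,-0.2,0,0,0,0,0,0,-0.4,0,0,0,0,0,0,-0.6,0,0,0,0,0,0,-0.8,0,0,0,0,0,0,-1,0,0,0,0,0,0,-1,0,0,0]'

```text
time: 29.2
tool_pos: [405.4, 311.6, 178.4]
tcp_rot: [3.14, 0.002, 3.126]
contact_force: [0.2, 0.6, -3.6]
grip_width: 14.1
finger_force: 30.0
```

Emit:
step_arm --targets '[0,0,0,-0.3,0,0,0,0,-0.1,-0.2,-0.6,0,0,0.03,0,-0.3,-0.5,-0.88,0,0,0.066,0,-0.6,-0.8,-0.88,0,0,0.066,0,-0.6,-1,-0.88,0,0,0.066,0,-0.6,-1,-0.88,0,0,0.066]'

```text
time: 29.95
tool_pos: [463.1, 209.2, 264.2]
tcp_rot: [-3.141, -0.003, 3.072]
contact_force: [-0.5, 0.8, -2.7]
grip_width: 13.8
finger_force: 30.0
```

Emit:
step_arm --targets '[0,-0.2,-0.35,0,0,0,0,0,-0.4,-0.7,0,0,0,0,0,-0.5,-1,0,0,0,0,0,-0.5,-1,0,0,0,0]'

```text
time: 30.45
tool_pos: [506.7, 106.4, 264.6]
tcp_rot: [-3.142, -0.002, 3.072]
contact_force: [-0.7, 1.1, -2.9]
grip_width: 14.1
finger_force: 30.0
```

Emit:
step_arm --targets '[0,-0.2,-0.35,0,0,0,0,0,-0.44,-0.7,0,0,0,0,0,-0.44,-1,0,0,0,0,0,-0.44,-1,0,0,0,0]'

```text
time: 30.95
tool_pos: [543.5, 4.3, 264.8]
tcp_rot: [3.141, -0.002, 3.073]
contact_force: [0.6, 0.6, -2.8]
grip_width: 13.4
finger_force: 30.0
```

Emit:
step_arm --targets '[0,0,-0.35,0,0,0,0,0,0,-0.7,0,0,0,0,0,0,-1,0,0,0,0,0,0,-1,0,0,0,0]'

```text
time: 31.45
tool_pos: [537.0, -95.1, 265.2]
tcp_rot: [3.141, -0.0, 3.073]
contact_force: [0.6, 0.9, -3.0]
grip_width: 13.7
finger_force: 30.0
```

Emit:
step_arm --targets '[0,0,-0.35,0,0,0,0,0,0,-0.7,0,0,0,0,0,0,-0.8,0,0,0,0,0,0,-0.8,0,0,0,0,0,0,-0.8,0,0,0,0]'

```text
time: 32.08
tool_pos: [531.8, -173.4, 265.6]
tcp_rot: [3.141, -0.0, 3.075]
contact_force: [-0.1, 0.0, -2.4]
grip_width: 13.7
finger_force: 30.0
```

Run:
```python
from h import *
o=bot.get_obs(); print(o['tool_pos'],o['tcp_rot'])
p,d,c=shot('wrist','w8.png'); grips(p,d,c,BLUE,220,290)
```

```text
[ 531.79383893 -173.44568577  265.63748914] [ 3.14069407e+00 -1.35306976e-04  3.07549565e+00]
[256. 200.] 3071 centre [ 506.2 -172.1] len 50.90396 yaw -0.066 z 261.0
[256. 297.] 745 centre [ 555.2 -175.7] len 19.172485 yaw -0.438 z 262.0
```

View pics/w8.png

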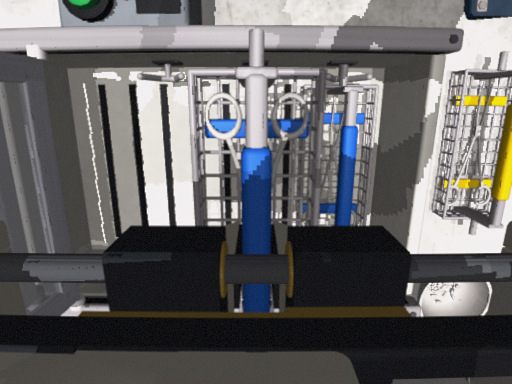

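Basket held level over pair 2, sleeve centre x≈532.5, and the pair 3 basket (px 345,170) is clear. Lowering.

Emit:
step_arm --targets '[0,0.01,-0.01,0.2,0,0,0,0,0.01,-0.01,0.4,0,0,0,0,0.01,-0.01,0.6,0,0,0,0,0.01,-0.01,0.8,0,0,0,0,0.01,-0.01,1,0,0,0,0,0.01,-0.01,1,0,0,0]'

```text
time: 32.88
tool_pos: [529.8, -174.7, 164.5]
tcp_rot: [3.14, -0.003, 3.075]
contact_force: [0.1, 0.7, -2.9]
grip_width: 13.7
finger_force: 30.0
```

Emit:
step_arm --targets '[0,0,0,0.15,0,0,0,0,0,0,0.3,0,0,0,0,0,0,0.4,0,0,0,0,0,0,0.47,0,0,0,0,0,0,0.49,0,0,0,0,0,0,0.49,0,0,0]'

```text
time: 33.62
tool_pos: [530.6, -176.1, 116.8]
tcp_rot: [3.142, 0.0, 3.074]
contact_force: [-0.1, -0.1, -2.7]
grip_width: 13.6
finger_force: 30.0
```

Emit:
step_arm --targets '[0,0,0.01,0.02,0,0,0,0,0,0.01,0.03,0,0,0,0,0,0.01,0.03,0,0,0,0.4,0,0.01,0.03,0,0,0,0.4,0,0.01,0.03,0,0,0,0.4,0,0.01,0.03,0,0,0,0.4,0,0.01,-0.3,0,0,0,0.4,0,0.01,-0.6,0,0,0,0.4,0,0.01,-1,0,0,0,0.4,0,0.01,-1,0,0,0]'

```text
time: 34.88
tool_pos: [532.1, -175.7, 219.8]
tcp_rot: [-3.139, 0.006, 3.074]
contact_force: [-0.4, -0.2, 0.0]
grip_width: 36.6
finger_force: 0.0
```

Emit:
step_arm --targets '[0.5,0,0,-0.5,0,0,0,0.5,0,0,-0.5,0,0,0,0.5,0,0,-0.5,0,0,0]'

```text
time: 35.25
tool_pos: [530.1, -174.8, 265.4]
tcp_rot: [3.141, -0.002, 3.074]
contact_force: [-0.4, 0.8, -0.0]
grip_width: 45.5
finger_force: 0.0
```

Run:
```python
from h import *
o=bot.get_obs(); print(o['tool_pos'],o['tcp_rot'])
p,d,c=shot('wrist','w9.png'); grips(p,d,c,BLUE,85,130)
p,d,c=shot('top','t9.png'); grips(p,d,c,YEL);grips(p,d,c,BLUE,50,130)
```

```text
[ 530.12242404 -174.82935528  265.43560074] [ 3.14079147e+00 -1.65013800e-03  3.07403813e+00]
[255. 179.] 1466 centre [ 531.2 -176.1] len 100.80838 yaw -0.069 z 112.0
[347. 177.] 1574 centre [536.6 -91.3] len 100.46512 yaw -0.086 z 112.0
[227. 193.] 158 centre [527.2  97.3] len 100.96243 yaw -0.065 z 73.0
[290. 190.] 155 centre [535.  -88.7] len 97.45087 yaw -0.062 z 111.0
```

View pics/w9.png

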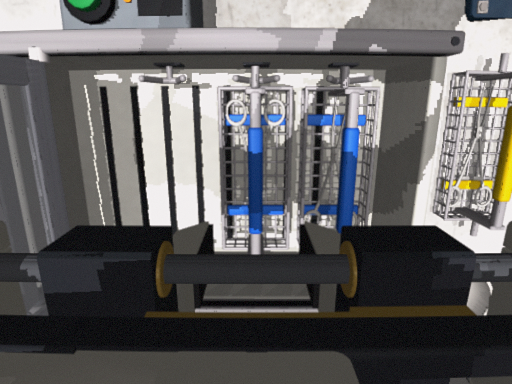

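Both baskets sit at the same height and yaw (px 255,179 and 347,177), pins in the hooks. Next the cover: back over the ridge.

Emit:
step_arm --targets '[0.45,0,0,-0.5,0,0,0,0.45,0,0,-1,0,0,0,0.45,0,0,-1,0,0,0]'

```text
time: 35.72
tool_pos: [531.5, -175.5, 369.6]
tcp_rot: [-3.139, 0.006, 3.074]
contact_force: [-0.3, 0.4, -0.0]
grip_width: 41.4
finger_force: 0.0
```

Emit:
step_arm --targets '[0.45,0,-0.5,-0.17,0,0,0,0.45,0,-1,-0.17,0,0,0,0.45,0,-1,-0.17,0,0,0,0.45,0,-1,-0.17,0,0,0]'

```text
time: 36.22
tool_pos: [523.6, -274.5, 381.9]
tcp_rot: [3.139, -0.003, 3.074]
contact_force: [0.8, 0.9, 0.2]
grip_width: 41.4
finger_force: 0.0
```

Emit:
step_arm --targets '[0.45,0,-0.5,0,0,0,0,0.45,0,-0.94,0,0,0,0,0.45,0,-0.94,0,0,0,0,0.45,0,-0.94,0,0,0,0]'

```text
time: 36.72
tool_pos: [517.9, -367.2, 383.3]
tcp_rot: [3.14, -0.001, 3.075]
contact_force: [0.1, 0.2, -0.0]
grip_width: 41.3
finger_force: 0.0
```

Run:
```python
from h import *
o=bot.get_obs(); print(o['tool_pos'],o['tcp_rot'])
p,d,c=shot('wrist')
ys,xs=np.mgrid[0:225,0:512]; px=np.c_[xs.ravel(),ys.ravel()]; q=pts(c,px,d); v=p[:225].reshape(-1,3).max(1)
k=(d[:225].ravel()>0)&(q[:,2]>285)&(q[:,2]<330)&(v<80); print('rod',k.sum(),np.percentile(q[k],[5,50,95],0).round(1).tolist())
k=(d[:225].ravel()>0)&(q[:,2]>285)&(q[:,2]<330); print('all',k.sum(),np.percentile(q[k],[2,50,98],0).round(1).tolist())
```

```text
[ 517.86737285 -367.15909865  383.26378331] [ 3.14026283e+00 -5.25184483e-04  3.07527371e+00]
rod 1847 [[423.8, -372.0, 311.1], [495.1, -365.4, 314.7], [523.9, -355.7, 316.5]]
all 3698 [[415.1, -372.3, 305.2], [465.4, -363.5, 314.8], [524.5, -355.3, 316.9]]
```

Emit:
step_arm --targets '[0.45,0,0,0.2,0,0,0,0.45,0,0,0.4,0,0,0,0.45,0,0,0.55,0,0,0,0.45,0,0,0.65,0,0,0,0.45,0,0,0.65,0,0,0]'

```text
time: 37.4
tool_pos: [517.5, -368.1, 318.3]
tcp_rot: [3.141, -0.001, 3.075]
contact_force: [-0.2, 0.1, -0.6]
grip_width: 41.5
finger_force: 0.0
```

Emit:
step_arm --targets '[0.45,0,0.1,0,0,0,0,0.45,0,0.2,0.01,0,0,0,0.45,0,0.3,0.03,0,0,0,0.45,0,0.42,0.06,0,0,0,0.45,0,0.52,0.1,0,0,0,0.45,0,0.62,0.14,0,0,0,0.45,0,0.72,0.18,0,0,0,0.45,0,0.81,0.23,0,0,0,0.45,0,0.9,0.28,0,0,0,0.45,0,1,0.35,0,0,0,0.45,0,1,0.35,0,0,0]'

```text
time: 38.78
tool_pos: [524.0, -267.7, 282.9]
tcp_rot: [3.14, -0.001, 3.075]
contact_force: [-0.4, -0.8, 0.5]
grip_width: 41.1
finger_force: 0.0
```

Emit:
step_arm --targets '[0.45,0,0.09,0.07,0,0,0,0.45,0,0.17,0.145,0,0,0,0.45,0,0.25,0.23,0,0,0,0.45,0,0.32,0.31,0,0,0,0.45,0,0.37,0.38,0,0,0,0.45,0,0.42,0.44,0,0,0,0.45,0,0.42,0.44,0,0,0]'

```text
time: 39.65
tool_pos: [526.9, -226.4, 239.1]
tcp_rot: [3.141, -0.001, 3.074]
contact_force: [-0.3, 0.9, 0.6]
grip_width: 41.3
finger_force: 0.0
```

Emit:
step_arm --targets '[0.45,0,-0.14,0,0,0,0,0.45,0,-0.14,0,0,0,0,0,0,-0.14,0,0,0,0,0,0,-0.14,0,0,0,0,0,0,-0.14,0,0,0,0,0,0,-0.14,0,0,0,0,0,0,-0.14,0,0,0,0]'

```text
time: 40.52
tool_pos: [526.1, -240.7, 239.7]
tcp_rot: [3.141, 0.0, 3.074]
contact_force: [-0.4, 1.3, 0.5]
grip_width: 11.1
finger_force: 30.0
```

Run:
```python
from h import *
o=bot.get_obs(); print(o['tool_pos'],o['grip_width'],o['contact_force'])
p,d,c=shot('wrist','w10.png')
ys,xs=np.mgrid[0:235,0:512]; px=np.c_[xs.ravel(),ys.ravel()]; q=pts(c,px,d); v=p[:235].reshape(-1,3).max(1)
k=(d[:235].ravel()>0)&(abs(q[:,1]+240)<30)&(q[:,2]>180)&(q[:,2]<260)&(v<80)&(abs(q[:,0]-480)<25); print('rod',k.sum(),np.percentile(q[k],[5,50,95],0).round(1).tolist())
```

```text
[ 526.12863292 -240.7296503   239.73432316] 11.117322437475337 [-0.37227846  1.31963147  0.45636147]
rod 1537 [[482.6, -244.7, 234.7], [492.9, -238.7, 238.5], [503.7, -232.6, 240.0]]
```

View pics/w10.png

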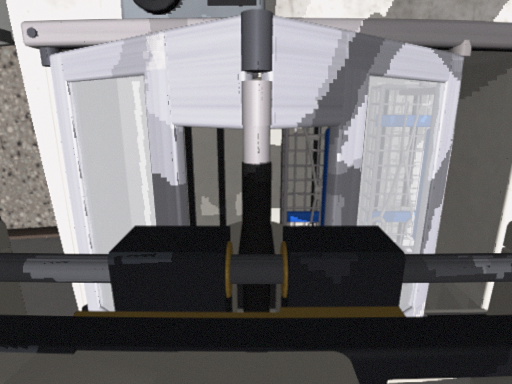

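The fingers hold the rod sleeve (px 257,200), with a clear slot either side. Riding it down the arc to just above flat.

Emit:
step_arm --targets '[0,0,0.06,0.09,0,0,0,0,0,0.11,0.18,0,0,0,0,0,0.16,0.28,0,0,0,0,0,0.2,0.38,0,0,0,0,0,0.24,0.48,0,0,0,0,0,0.267,0.58,0,0,0,0,0,0.285,0.66,0,0,0,0,0,0.3,0.73,0,0,0,0,0,0.313,0.83,0,0,0,0,0,0.313,0.83,0,0,0]'

```text
time: 41.82
tool_pos: [528.3, -209.8, 155.5]
tcp_rot: [3.141, -0.0, 3.074]
contact_force: [1.5, -5.0, -1.8]
grip_width: 10.9
finger_force: 30.0
```

Emit:
step_arm --targets '[0.35,0,0,0,0,0,0,0.35,0,0,0,0,0,0,0.35,0,0,0,0,0,0,0.35,0,0,-0.3,0,0,0,0.35,0,0,-0.6,0,0,0,0,0,0,-0.6,0,0,0,0,0,0,-0.6,0,0,0,0,0,0,-0.6,0,0,0,0,0,0,-0.6,0,0,0]'

```text
time: 42.95
tool_pos: [527.9, -209.5, 215.8]
tcp_rot: [3.141, -0.001, 3.074]
contact_force: [-0.3, 0.2, -0.0]
grip_width: 1.1
finger_force: 0.0
```

Emit:
step_arm --targets '[0,0,0.01,0.15,0,0,0,0,0,0.01,0.3,0,0,0,0,0,0.01,0.38,0,0,0,0,0,0.01,0.44,0,0,0,0,0,0.01,0.48,0,0,0,0,0,0.01,0.51,0,0,0,0,0,0.01,0.51,0,0,0]'

```text
time: 43.82
tool_pos: [528.3, -208.7, 165.7]
tcp_rot: [-3.142, 0.0, 3.074]
contact_force: [0.4, 0.2, 0.5]
grip_width: 0.1
finger_force: 0.0
```

Emit:
step_arm --targets '[0,0,0,0.02,0,0,0,0,0,0,0.04,0,0,0,0,0,0,0.04,0,0,0]'

```text
time: 44.2
tool_pos: [528.2, -208.7, 161.6]
tcp_rot: [3.141, -0.0, 3.074]
contact_force: [-0.1, 0.1, -0.1]
grip_width: 0.3
finger_force: 0.0
```

Emit:
step_arm --targets '[0,0,0,0.02,0,0,0,0,0,0,0.02,0,0,0]'

```text
time: 44.45
tool_pos: [528.4, -208.8, 161.0]
tcp_rot: [-3.141, 0.001, 3.074]
contact_force: [-3.4, 1.1, 9.3]
grip_width: 0.4
finger_force: 4.5
```

Emit:
step_arm --targets '[0,0,0,0.015,0,0,0,0,0,0,0.02,0,0,0,0,0,0,0.02,0,0,0]'

```text
time: 44.82
tool_pos: [528.5, -208.7, 160.8]
tcp_rot: [-3.14, 0.002, 3.074]
contact_force: [-7.0, 2.1, 20.5]
grip_width: 0.4
finger_force: 10.2
```

Emit:
step_arm --targets '[0,0,0,-0.3,0,0,0,0,0,0,-0.9,0,0,0,0,0,0,-0.9,0,0,0,0,0,0,-0.9,0,0,0]'

```text
time: 45.32
tool_pos: [528.0, -208.5, 247.3]
tcp_rot: [3.141, -0.0, 3.074]
contact_force: [-0.2, -0.1, -0.9]
grip_width: 0.6
finger_force: 0.0
```

Run:
```python
from h import *
o=bot.get_obs(); print(o['tool_pos'],o['tcp_rot'])
p,d,c=shot('wrist','w11.png')
ys,xs=np.mgrid[0:235,0:512]; px=np.c_[xs.ravel(),ys.ravel()]; q=pts(c,px,d); ok=d[:235].ravel()>0
for y in range(-360,-30,20):
    k=ok&(abs(q[:,1]-y)<6)&(abs(q[:,0]-450)<20); print(y,k.sum(),np.percentile(q[k,2],[5,50,95]).round(0) if k.sum() else '')
p,d,c=shot('scene'); grips(p,d,c,GRN,90,120)
for n in('top','wrist'):
    p,d,c=shot(n)
    for ce,a,qq,_ in blobs(p,d,c,*GRN,15): k=qq[:,2]>98; print(n,ce,a,np.median(qq[k],0) if k.any() else'', (qq[k].min(0)+qq[k].max(0))/2 if k.any() else '')
```

```text
[ 528.02598168 -208.53624907  247.32216412] [ 3.14140284e+00 -2.97128484e-04  3.07409615e+00]
-360 896 [132. 134. 136.]
-340 823 [132. 133. 135.]
-320 845 [132. 133. 135.]
-300 861 [132. 133. 135.]
-280 841 [132. 133. 135.]
-260 892 [134. 135. 136.]
-240 840 [134. 135. 136.]
-220 863 [133. 135. 136.]
-200 906 [133. 136. 138.]
-180 908 [134. 135. 136.]
-160 902 [134. 135. 136.]
-140 899 [134. 135. 136.]
-120 894 [132. 134. 136.]
-100 871 [132. 134. 135.]
-80 831 [132. 134. 135.]
-60 791 [132. 134. 136.]
-40 812 [133. 135. 136.]
[323. 259.] 65 centre [ 356.1 -307.6] len 38.39447 yaw 0.79 z 105.0
top [340.6 134.4] 17  
top [367.5 254. ] 74 [ 356.5459936  -310.12565788  107.20180595] [ 356.53404119 -310.69583475  107.22210576]
wrist [115.5   1.4] 73 [ 371.28657285 -309.22578131  103.31307352] [ 370.96585452 -309.87114274  103.42153614]
```

View pics/w11.png

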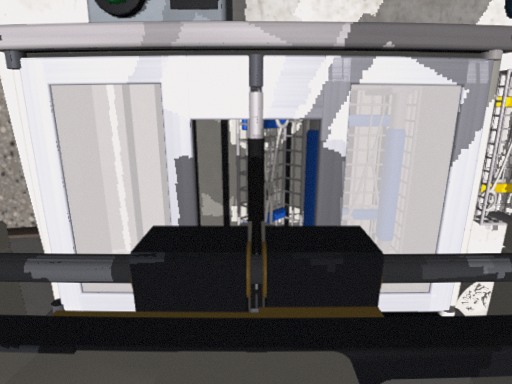

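The cover lies flat: panel tops at 133–136 across its whole length, ridge rod at px 256,150. Now the button at about (356.5,-309.5).

Emit:
step_arm --targets '[0,0.82,-0.56,0,0,0,0,0,0.82,-0.56,0,0,0,0,0,0.82,-0.56,0,0,0,0,0,0.82,-0.56,0,0,0,0]'

```text
time: 46.02
tool_pos: [443.0, -258.9, 247.3]
tcp_rot: [3.141, -0.0, 3.074]
contact_force: [-0.3, 0.0, -0.0]
grip_width: 0.5
finger_force: 0.0
```

Emit:
step_arm --targets '[0,0.82,-0.565,0,0,0,0,0,0.82,-0.565,0,0,0,0,0,0.82,-0.565,0,0,0,0,0,0.82,-0.565,0,0,0,0,0,0.82,-0.565,0,0,0,0]'

```text
time: 46.65
tool_pos: [358.1, -309.2, 247.5]
tcp_rot: [3.141, 0.0, 3.076]
contact_force: [-0.6, 0.2, -0.2]
grip_width: 0.4
finger_force: 0.0
```

Emit:
step_arm --targets '[0,0,0,0.4,0,0,0,0,0,0,0.8,0,0,0,0,0,0,1,0,0,0,0,0,0,1,0,0,0]'

```text
time: 47.15
tool_pos: [357.2, -308.7, 146.4]
tcp_rot: [3.139, -0.002, 3.075]
contact_force: [0.2, 1.0, 0.2]
grip_width: 0.5
finger_force: 0.0
```

Run:
```python
from h import *
o=bot.get_obs(); print(o['tool_pos'],o['contact_force'])
for n in('scene','wrist'):
    p,d,c=shot(n)
    for ce,a,qq,_ in blobs(p,d,c,*GRN,15): k=abs(qq[:,2]-104)<5; print(n,ce,a,np.median(qq[k],0) if k.any() else'', (qq[k].min(0)+qq[k].max(0))/2 if k.any() else '')
```

```text
[ 357.2349322  -308.68955134  146.40025773] [0.16896887 0.96219758 0.23637804]
scene [323.  259.1] 56 [ 352.41536701 -312.18554699  106.02214071] [ 353.38266146 -308.83172678  104.04460662]
wrist [255.8 214.3] 767 [ 348.91229678 -309.30609063  107.88412898] [ 350.0956773  -309.53341891  104.0428297 ]
```

Press down to about 122, then back up.

Emit:
step_arm --targets '[0,0,0,0.1,0,0,0,0,0,0,0.17,0,0,0,0,0,0,0.2,0,0,0,0,0,0,0.235,0,0,0,0,0,0,0.245,0,0,0,0,0,0,0.245,0,0,0]'

```text
time: 48.0
tool_pos: [357.5, -310.2, 126.6]
tcp_rot: [-3.139, 0.002, 3.074]
contact_force: [-6.3, 7.6, 35.1]
grip_width: 0.6
finger_force: 17.5
```

35 N at only about 2.4 mm of travel: the closed pair of fingers (38 wide) overhangs the 28 mm button and likely lands on its bezel. I'll press with one fingertip, keeping the other finger clear to the right of the pod.

Emit:
step_arm --targets '[0,0,0,-0.2,0,0,0,0.8,0,0,-0.6,0,0,0,0.8,0,-0.46,-0.6,0,0,0,0.8,0,-0.46,-0.6,0,0,0,0.8,0,-0.46,-0.6,0,0,0,0.8,0,-0.46,-0.6,0,0,0]'

```text
time: 48.75
tool_pos: [353.8, -354.7, 182.7]
tcp_rot: [3.14, -0.001, 3.075]
contact_force: [0.0, -0.9, 0.4]
grip_width: 46.0
finger_force: 0.0
```

Run:
```python
from h import *
o=bot.get_obs(); print(o['tool_pos'],o['contact_force'],o['grip_width'])
p,d,c=shot('wrist','w12.png'); 
for ce,a,qq,_ in blobs(p,d,c,*GRN,15): k=abs(qq[:,2]-104)<7; print(ce,a,np.median(qq[k],0), (qq[k].min(0)+qq[k].max(0))/2)
```

```text
[ 353.78532761 -354.7162883   182.73719308] [ 0.00909341 -0.94499038  0.35285825] 45.986148263605294
[320.8 207.3] 1191 [ 356.01249214 -310.40797276  108.43709971] [ 358.89713768 -308.97248257  104.13864762]
```

View pics/w12.png

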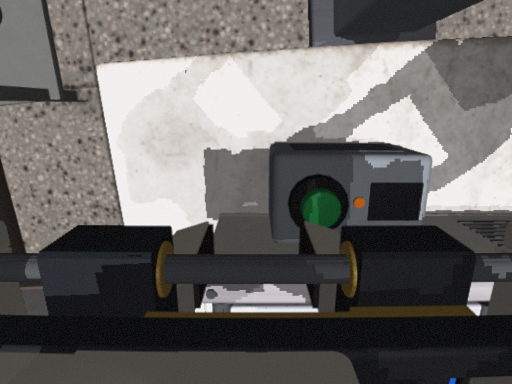

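The button (px 321,207) has a raised black ring, and the outer finger is clear of the pod. Pressing with the left fingertip alone.

Emit:
step_arm --targets '[0.8,0,-0.015,0,0,0,0,0.8,0,-0.015,0.2,0,0,0,0.8,0,-0.015,0.4,0,0,0,0.8,0,-0.015,0.5,0,0,0,0.8,0,-0.015,0.53,0,0,0,0.8,0,-0.015,0.56,0,0,0,0.8,0,-0.015,0.56,0,0,0]'

```text
time: 49.68
tool_pos: [353.8, -357.1, 127.6]
tcp_rot: [3.141, 0.0, 3.074]
contact_force: [-0.9, 2.8, 5.3]
grip_width: 73.7
finger_force: 2.3
```

Emit:
step_arm --targets '[0.8,0,0,0.015,0,0,0,0.8,0,0,0.03,0,0,0,0.8,0,0,0.03,0,0,0,0.8,0,0,0.03,0,0,0]'

```text
time: 50.18
tool_pos: [354.0, -357.3, 126.7]
tcp_rot: [-3.14, 0.001, 3.074]
contact_force: [-5.2, 4.5, 23.8]
grip_width: 73.8
finger_force: 11.8
```

Emit:
step_arm --targets '[0.8,0,0,-0.03,0,0,0,0.8,0,0,-0.03,0,0,0,0.8,0,0,-0.03,0,0,0]'

```text
time: 50.55
tool_pos: [354.0, -357.4, 127.5]
tcp_rot: [-3.141, 0.001, 3.074]
contact_force: [-0.7, 2.5, 4.4]
grip_width: 73.4
finger_force: 2.3
```

Emit:
step_arm --targets '[0.8,0,0,-0.02,0,0,0,0.8,0,0,-0.02,0,0,0,0.8,0,0,-0.02,0,0,0]'

```text
time: 50.92
tool_pos: [354.0, -357.4, 129.2]
tcp_rot: [-3.141, 0.0, 3.074]
contact_force: [0.9, 2.0, 4.3]
grip_width: 73.4
finger_force: 1.8
```

Emit:
step_arm --targets '[0.8,0,0,-0.02,0,0,0,0.8,0,0,-0.02,0,0,0,0.8,0,0,-0.02,0,0,0]'

```text
time: 51.3
tool_pos: [354.0, -357.4, 131.2]
tcp_rot: [-3.141, 0.0, 3.074]
contact_force: [1.1, 1.1, 3.7]
grip_width: 73.2
finger_force: 1.3
```

The spring force is felt up to 131 with a hard stop at 126.7, so the button was fully pressed. Retracting for a final check.

Emit:
step_arm --targets '[0.8,0,0,-0.3,0,0,0,0.8,0,0,-0.8,0,0,0,0.8,0,0,-1,0,0,0,0.8,0,0,-1,0,0,0]'

```text
time: 51.8
tool_pos: [354.1, -358.0, 232.2]
tcp_rot: [-3.139, 0.002, 3.074]
contact_force: [-0.4, 0.5, -0.4]
grip_width: 73.5
finger_force: 0.0
```

Run:
```python
from h import *
o=bot.get_obs(); print(o['tool_pos'],o['contact_force'])
p,d,c=shot('top'); grips(p,d,c,YEL); p2=cv2.imread('pics/top0.png')
cv2.imwrite('pics/f.png',cv2.resize(p[90:300,0:430],(800,390)))
for y in (-340,-280,-230,-180,-130,-60):
    ys,xs=np.mgrid[130:260,255:410]; px=np.c_[xs.ravel(),ys.ravel()]; q=pts(c,px,d); k=(abs(q[:,1]-y)<8)&(abs(q[:,0]-600)<25); print(y,np.median(q[k,2]).round(0))
```

```text
[ 354.13501014 -357.9704386   232.24125904] [-0.36537198  0.49958545 -0.40457072]
[227. 193.] 158 centre [527.1  97.4] len 101.20032 yaw -0.072 z 73.0
-340 132.0
-280 131.0
-230 134.0
-180 114.0
-130 132.0
-60 132.0
```

View pics/f.png

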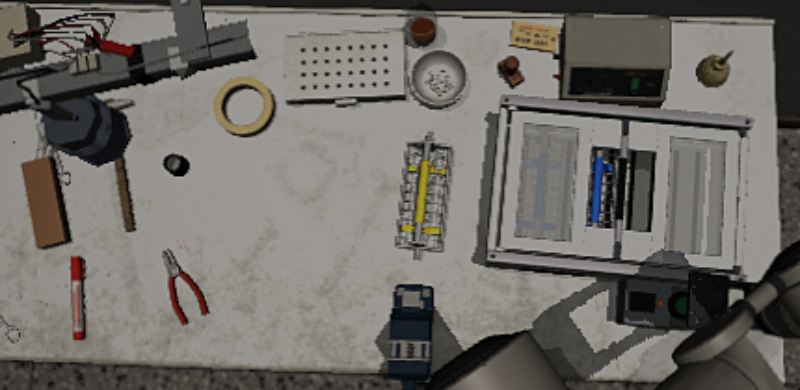

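The cover is flat, both blue baskets hang inside, the dry basket stands at px 422,195, the bystanders haven't moved, and no blue basket is left on the bench.

```bash
python3 -c "
from plant import bot
print(bot.close_job())"
```

```text
the job is handed in; nothing more can be done
None
```

The job is done and handed in at about 52 s: I folded the cover back, stood the dry basket upright on the bench, hung both blue baskets that were there in pairs 2 and 3, shut the cover flat, and pressed the start button fully (my first press may have caught its rim, so I pressed again with one fingertip).

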